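Fit and lock the soldering mask on the sloping stand

ROBOT

A 6-joint arm with a two-finger parallel gripper is mounted at the origin on a cart in front of the work surface, level with it; the furniture and walls round the work are solid. World frame = base frame: x ahead of the robot, y to its left, z up, the work surface at z = 0. Lengths are in m, angles in rad, forces in N, time in s.
With the tool pointing down it reaches from about 0.325 to 1 m from the base axis. Payload 5.1 kg.
Tool frame: the origin (TCP) lies between the finger pads; the fingertips stand 22 mm ahead of it and the grasp point (between the pads) lies 3 mm ahead of it (env.tcp_to_tips is the z of the fingertips in the tool frame, in m); z points along the fingers, y is the line along which they close (so a half turn about z gives the same grasp; the last joint's range is limited). The gripper opens to 85 mm and grips with 20 to 120 N. Pads are 22 mm wide; open, the fingers measure 114 mm over their backs; the gripper's body (76 mm by 85 mm) begins 54 mm behind the grasp point. The pads swing forward as they close: fully open they stand 13 mm farther back than shut.
Start: joints at [1.089, 0.124, 1.65, -0, 1.367, -0.083], TCP at [0.252, 0.599, 0.253] pointing down, gripper open.
Joint ranges: [-2.61, 2.61], [-1.02, 2.33], [0.03, 2.71], [-1.35, 4.49], [0.32, 2.68], [-2.91, 2.91]. Speed limits (rad/s): [2.57, 2.57, 3.14, 3.14, 3.14, 3.14].

INTERFACE

Orientations are given as [roll, pitch, yaw] about the fixed x, y, z axes, in that order (R = Rz(yaw) Ry(pitch) Rx(roll)).
In Python, from station import env gives the robot as it stands.
- The arm moves only by the shell command python3 -m jog 'ROWS' [FORCE]. ROWS is JSON, a list of rows, each a list of 7 numbers: the opening, from -1 (shut) to 1 (fully open), then the shift along the tool's x, y, z normalised to -1 to 1, where 1 is 0.2 m, then the turn, a rotation vector about the tool's x, y, z normalised to -1 to 1, where 1 is 45 degrees. In form: [[jaw, dx, dy, dz, ax, ay, az], ...]. A call has 1 to 10 rows; each row shifts and turns the commanded pose from where the row before left it, along the tool's axes as they then stand; what a row does not reach is not made up. A row lasts 1/8 s, in which the tool goes at most 62.5 mm and 10.7 degrees, less where a joint would pass 70% of its speed; a pose out of reach is approached as far as the arm can. A call with a number of a shift or a turn outside -1 to 1 is refused whole. A call with a gripper value outside its range is refused whole. The fingers move at their own pace and stop on an object; FORCE is the grip in N (left out, the last holds). Time passes only in rows, so rows that do not move let the fingers close. It gives the time, the measured TCP pose, the force, the opening and the grip force at its end, in the units of the state.
- env.read_state(): the state, without advancing time (a new reading comes with each control period).
- env.get_image(name): name is "scene" or "top"; returns a dict with "image" (384x512x3 uint8, red, green, blue), "depth" (384x512 float32, m along the optical axis (not along the pixel's ray), 0 where there is no reading), "fov_y" (degrees; the focal length in pixels is half the picture's height over the tangent of half this angle, whatever the lens; pixels are square), "cx", "cy" (the principal point, pixels), "R" (3x3) and "t" (3): a world point X has camera coordinates R X + t. Camera axes: x right, y down, z forward; pixel columns grow to the right and rows downward; lengths in m; the calibration is good to about 2 mm. A picture is of the moment at which its call begins.
- env.job_done(): hands the job in; it is judged then, once.
The state is a dict: "t": time; "q": joint angles; "joint_vel": joint speeds; "effort": joint torques, N m; "position": TCP position; "ee_rot": TCP orientation; "contact_force": force on the tool from outside, world axes, zero at the start; "wrist_torque": the same for the moment, N m; "opening": finger opening in m; "gripper_force": force on a finger pad.
Only numpy, scipy, OpenCV 4.12 (cv2) and the standard library are available. Lean on these libraries where they do the work, as an engineer would, in place of code of your own. Each camera call takes 0.05 s, during which the arm holds its last target. There are 200 camera calls.

TASK

Fit the dark soldering mask over the circuit board on the sloping stand: yellow arrows pointing down the slope, shift it about until its two wide holes drop over the two headed studs, then slide it fully down the slope so that it is caught flat under the stud heads. Then swing the red-knobbed keeper all the way round until its knob is up the slope and its nose stands behind the mask, and let go. Do not push the solder reel, the red screwdriver or the two terminal plugs away.

Things in the scene. Friction and masses are not known exactly. Their poses are not given: they have to be found in the camera images.
- mask: Loose dark grey plate 110 (own x) x 160 (y) x 6 mm, 0.22 kg, flat on the bench at first, two windows, bare aluminium bar handle. Origin: centre of the underside; z out of its upper face, x up the slope when fitted; its two yellow arrows point along -x. Home on the stand, its frame coincides with the bed's frame.
- mask_handle (a point): Centre of the top of the mask's bar handle, 34 mm above the mask's underside, over the mask's origin. The bar runs along the mask's y: 74 mm long, 14 mm wide (mask x), from 16 to 34 mm above the underside, on two feet of the same width at y = +28 and -28 mm.
- hole_left (a point): Centre, on the underside, of the wide round part (18 mm in diameter) of the mask's left keyhole: mask x -17.5, y +64, z 0 mm. From it a slot 10 mm wide runs along +x and ends, rounded, at mask x = +3.5 mm. Both cut right through.
- hole_right (a point): The same point of the equal right keyhole: mask x -17.5, y -64, z 0 mm.
- bed: Bed of the fixed, rigid grey stand, 212 (x, up the slope) x 166 (y) mm, sloping up 30 degrees away from the robot. Origin: midway between the studs, in the plane of the tops of the two aluminium rails that carry the mask; z straight out of the slope. Holes over the studs: mask origin at bed x +17.5, y 0 mm. Home: 0, 0, 0. The green board lies below the rail tops.
- stud_left (a point): Centre of the top of the fixed steel stud at bed x 0, y +64 mm, upright on the rail along the bed's z. Shank 7 mm in diameter, 8 mm high above the rail; head 14 mm in diameter from 8 to 13 mm above the rail, its upper 3 mm tapered to 7 mm.
- stud_right (a point): Centre of the top of the equal stud at bed x 0, y -64 mm.
- keeper (a joint): Angle of the keeper, a flat steel bar pivoting about the bed's z. 0 (start 0 to 0.2): open, lying across the slope, knob at the bed's +y side, nose at -y. 1.571 (its stop): closed, knob up the slope (+x), nose down the slope, 3 mm behind the upper edge of a home mask. Stays where left (about 1 N at the knob turns it). A mask not slid home blocks it.
- keeper_knob (a point): Centre of the top of the keeper's red round knob, 40 mm from the pivot, standing along the bed's z. Knob 14 mm in diameter, from 11 to 30 mm above the rail plane; the bar under it reaches from -1 to 7 mm.
- keeper_pivot (a point): The keeper's pivot, at bed x 90, y 0, z 0 mm. The stand is 170 mm wide over its cheeks; its rear edge, at bed x 146 mm, is 140 mm above the bench, the knob never above 160 mm.
- reel: Bystander: reel of solder, 52 mm in diameter, 34 mm high, blue flanges. Origin: centre of the underside.
- driver: Bystander: stubby screwdriver with a red handle, 74 x 20 x 20 mm, lying on the bench. Origin: centre of the underside.
- plug: Bystander: green terminal plug, 18 x 32 x 15 mm. Origin: centre of the underside.
- plug2: Bystander: orange terminal plug, 18 x 27 x 15 mm. Origin: centre of the underside.

How it is judged:
On the way:
1. the mask is down on the rails and slid home under the stud heads (x of mask in the frame of bed between -0.004 and 0.005 m and y of mask in the frame of bed between -0.004 and 0.004 m and z of mask in the frame of bed between -0.003 and 0.0025 m and angle between the z axis of mask and the z axis of bed, either way round below 0.05 rad and angle between the x axis of mask and the x axis of bed, either way round below 0.06 rad and y of hole_left in the frame of bed above 0.04 m), for 0.2 s.
At the end, for the whole second after the job is handed in: The mask lies flat on the rails (within 2.5 mm, 3 degrees), arrows down the slope, slid home (origin within 5 mm up, 4 mm down the slope and 4 mm across of the bed's origin, turned under 3.4 degrees); the keeper is closed (over 1.4 rad); all is at rest (all of step 1 and value of joint keeper above 1.4 rad and linear speed of mask below 0.01 m/s and velocity of joint keeper below 0.1 rad/s); the robot touches nothing.
It fails at once if the solder reel is pushed more than 3 cm from its place (distance of reel from where it was at the start of the episode above 0.03 m).
It fails at once if the red screwdriver is pushed more than 3 cm from its place (distance of driver from where it was at the start of the episode above 0.03 m).
It fails at once if the green terminal plug is pushed more than 3 cm from its place (distance of plug from where it was at the start of the episode above 0.03 m).
It fails at once if the orange terminal plug is pushed more than 3 cm from its place (distance of plug2 from where it was at the start of the episode above 0.03 m).
It also fails if it takes over 48 s, if anything falls off the work surface, if the arm or the gripper's body presses on something with over 40 N, if the wrist force passes 120 N, or if a joint passes its speed limit or range.

## Working session

There is one attempt and no reset: what is moved stays moved. The work goes in short steps, Python scripts to look and compute and a shell command to move; the robot and the scene stay as the last step left them, time stands still between calls to the robot, and variables do not carry over. Pictures are saved under pics/ and viewed, at most 10 in all, crops included, and the job is handed in when it is done.

```bash
ls; mkdir -p pics; cat > h.py <<'E'
import numpy as np, cv2
from scipy.spatial.transform import Rotation as Ro
from station import env
def snap(n,fn=None,crop=None,scale=1):
    d=env.get_image(n)
    if fn:
        im=d["image"][:,:,::-1]
        if crop: im=im[crop[1]:crop[3],crop[0]:crop[2]]
        cv2.imwrite("pics/"+fn,cv2.resize(im,None,fx=scale,fy=scale,interpolation=cv2.INTER_CUBIC))
    f=d["image"].shape[0]/2/np.tan(np.radians(d["fov_y"])/2)
    v,u=np.mgrid[:384,:512]; z=d["depth"]
    P=np.stack([(u-d["cx"])/f*z,(v-d["cy"])/f*z,z],-1)
    d["W"]=(P-d["t"])@d["R"]; d["f"]=f
    d["W"][z==0]=np.nan
    return d
def proj(d,X):
    c=np.atleast_2d(X)@d["R"].T+d["t"]; return c[:,:2]/c[:,2:]*d["f"]+[d["cx"],d["cy"]]
E
python3 - <<'E'
from h import *
for n in("scene","top"):
    d=snap(n,n+"0.png",scale=1.5); print(n,d["fov_y"],d["cx"],d["cy"],-d["R"].T@d["t"],d["R"][2])
s=env.read_state(); print(s)
E
```

```text
pics
scene 57.36054672298282 257.0328418299986 192.79061160650932 [ 0.18783789 -0.57241154  0.95908725] [ 0.34817238  0.49884106 -0.79368356]
top 54.75538959848667 253.30183813493977 190.46037922573973 [ 0.49263598 -0.0198912   1.22984404] [ 0.08174525  0.00830068 -0.99661869]
{'t': 0.1, 'q': array([ 1.08945141e+00,  1.24428234e-01,  1.65152094e+00, -3.75298826e-05,
        1.36748283e+00, -8.26161957e-02]), 'joint_vel': array([-8.49479155e-04, -1.25509193e-03, -2.88916323e-03, -8.82868968e-04,
       -1.01815572e-03,  5.37331406e-05]), 'effort': array([-2.48865172e-04, -4.24930608e+01, -3.66652608e+01, -1.33192930e-04,
        3.92839676e-03,  1.31203336e-05]), 'position': array([0.25217354, 0.59854743, 0.25219319]), 'ee_rot': array([-3.13975654e+00, -1.15170015e-04,  2.74287144e+00]), 'contact_force': array([-0.51861213, -0.23422921, -0.98514116]), 'wrist_torque': array([ 0.01265374,  0.01834572, -0.0556718 ]), 'gripper_force': 0.0, 'opening': 0.08519066318376683}
```

View pics/scene0.png

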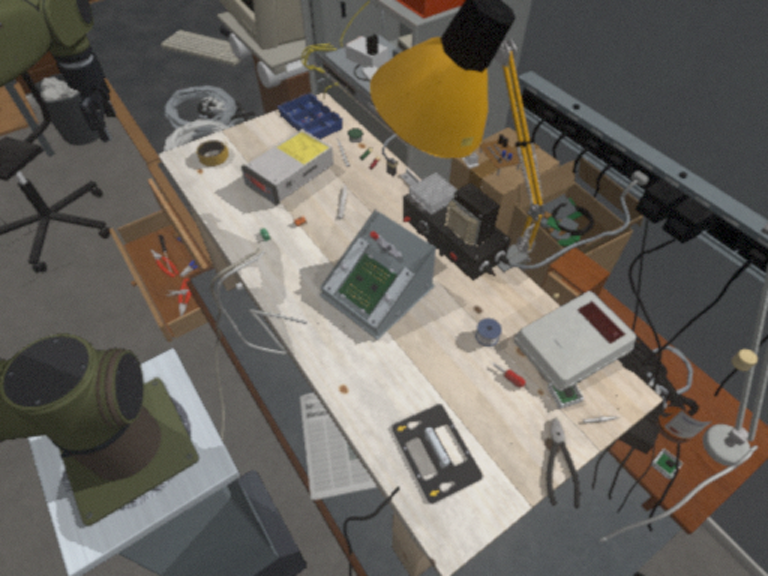

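View pics/top0.png

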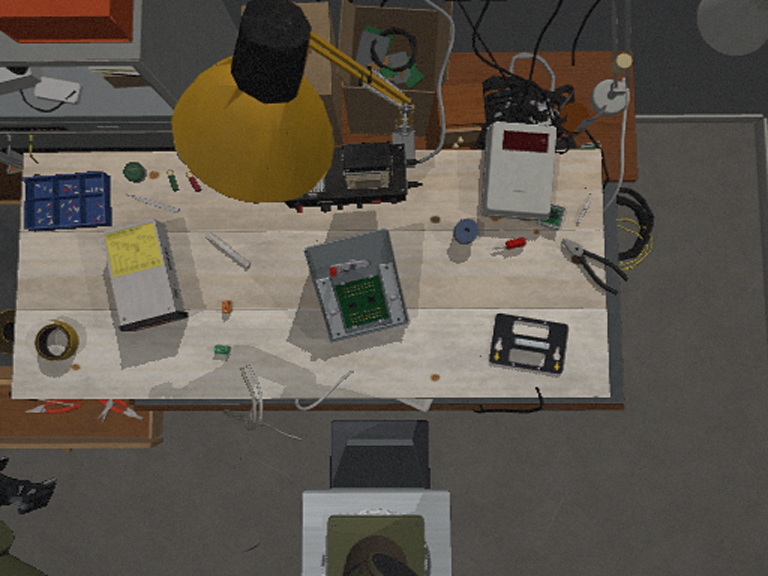

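```bash
python3 - <<'E'
from h import *
d=snap("top");s=snap("scene")
def c(d,x0,y0,w,h,W,H): return cv2.resize(d["image"][y0:y0+h,x0:x0+w,::-1],(W,H),interpolation=cv2.INTER_CUBIC)
a=np.hstack([c(d,195,145,80,90,400,450),c(d,320,200,65,60,400,369)[:369] if 0 else cv2.copyMakeBorder(c(d,320,200,65,60,390,360),0,90,0,0,cv2.BORDER_CONSTANT)])
cv2.imwrite("pics/a.png",a)
b=np.hstack([c(s,205,135,90,95,400,422),c(s,255,265,72,76,400,422)]);cv2.imwrite("pics/b.png",b)
print(d.keys())
for (u,v) in [(352,229),(340,236),(370,243),(355,235),(331,210),(378,214),(371,249),(327,244),(310,153),(343,162),(150,232),(147,233),(240,230),(180,100)]:
    print(u,v,d["W"][v,u].round(4),d["image"][v,u])
E
```

```text
dict_keys(['image', 'depth', 'fov_y', 'cx', 'cy', 'R', 't', 'W', 'f'])
352 229 [ 0.4655 -0.3255  0.0339] [158 162 163]
340 236 [ 4.419e-01 -2.942e-01 -1.000e-04] [116 111 107]
370 243 [ 0.4193 -0.3895  0.0079] [104  90  36]
355 235 [ 0.4451 -0.3428  0.0025] [127 120 115]
331 210 [ 0.5273 -0.2654  0.0053] [14 18 14]
378 214 [ 0.5137 -0.4215 -0.0015] [182 173 161]
371 249 [ 0.3995 -0.3937  0.0029] [99 96 92]
327 244 [ 0.4162 -0.2503  0.0035] [127 120 116]
310 153 [ 0.717  -0.1989  0.0086] [39 41 41]
343 162 [ 0.6841 -0.3046  0.0222] [132  22  15]
150 232 [0.4577 0.3282 0.0147] [ 52 111  78]
147 233 [0.4547 0.3365 0.0196] [56 72 63]
240 230 [ 0.4628  0.0348 -0.0005] [109 105  98]
180 100 [0.7714 0.1555 0.3953] [111  85  30]
```

View pics/a.png

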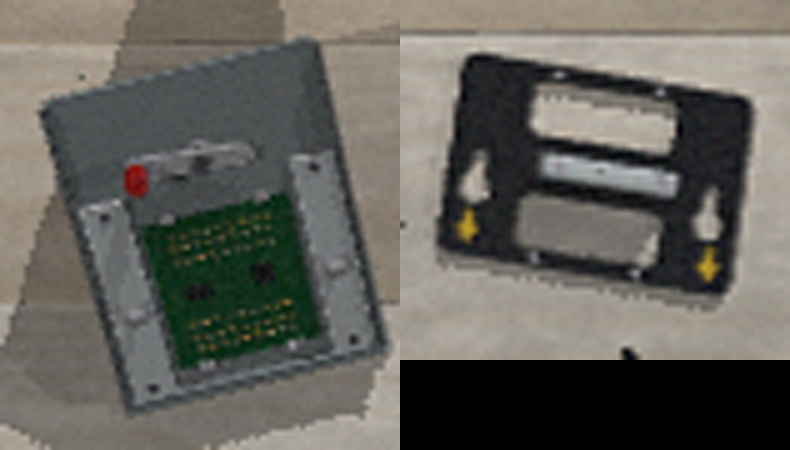

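View pics/b.png

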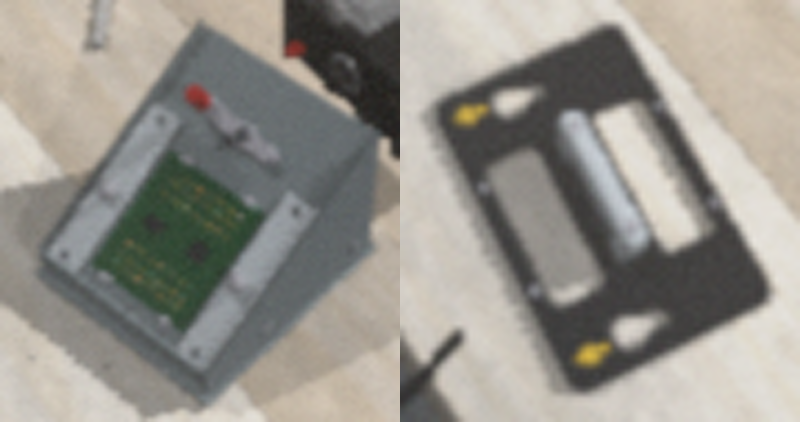

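The top view puts the mask at about (352,229), arrows toward the robot, yawed roughly -9°. The stand is at about (235,190), its slope yawed roughly +15°, with the knob at (222,181). Next I fit both poses from the two views.

```bash
cat >> h.py <<'E'
from scipy.optimize import least_squares
def Rbed(psi): return Ro.from_euler('ZY',[psi,-np.pi/6]).as_matrix()
def fit(cams,obs,Rf,x0,w=None):
    # obs: list (camname, fn(params)->local pt, pixel); params x,y,z,psi,extra
    def r(p):
        out=[]
        for c,l,px in obs:
            L=np.array(l(p) if callable(l) else l)
            out.append(proj(cams[c],Rf(p[3])@L+p[:3])[0]-px)
        return np.concatenate(out)
    return least_squares(r,x0,loss='soft_l1',x_scale=.01)
def plan(pos,R,n=None):
    """rows needed: first a turn (tool frame), then shift in the final tool frame"""
    s=env.read_state(); Rc=Ro.from_euler('xyz',s["ee_rot"]).as_matrix()
    rv=Ro.from_matrix(Rc.T@R).as_rotvec()/(np.pi/4)
    dp=pos-s["position"]
    print("turn",rv.round(4),"rows>=",np.linalg.norm(rv)/.238,"| shift now-axes",(Rc.T@dp/.2).round(4),"after-turn axes",(R.T@dp/.2).round(4),"rows>=",np.linalg.norm(dp)/.0625)
E
cat > m.py <<'E'
from h import *
T=snap("top");S=snap("scene");C={"T":T,"S":S}
a=lambda x,y:np.array([x/5+195-.4,y/5+145-.4]); a2=lambda x,y:np.array([(x-400)/6+320-.4,y/6+200-.4])
b=lambda x,y:np.array([x/4.444+205-.4,y/4.444+135-.4]); b2=lambda x,y:np.array([(x-400)/5.556+255-.4,y/5.556+265-.4])
sl=[0,.064,.011];sr=[0,-.064,.011];pv=[.09,0,.007]
kn=lambda p:[.09-.04*np.sin(-p[4]),.04*np.cos(p[4]),.024]
c=lambda x,y:(lambda p:[x,y,p[5]])
o=[("T",sl,a(137,317)),("T",sr,a(337,266)),("S",sl,b(107,190)),("S",sr,b(240,285)),("T",pv,a(202,160)),("S",pv,b(240,133)),("T",kn,a(136,180)),("S",kn,b(197,97)),
("T",c(.146,.085),a(42,105)),("T",c(.146,-.085),a(318,40)),("S",c(.146,.085),b(200,22))]
f=fit(C,o,Rbed,[.55,.04,.07,.26,.1,0]);print("bed",f.x.round(4));print(f.fun.reshape(-1,2).round(1).tolist())
Rz=lambda y:Ro.from_euler('z',y).as_matrix()
z=.006
o=[("T",[.055,.08,z],a2(462,55)),("T",[.055,-.08,z],a2(753,96)),("T",[0,0,.034],a2(609,172)),("S",[0,0,.034],b2(601,183)),
("T",[-.0175,.064,z],a2(474,186)),("T",[-.0175,-.064,z],a2(708,222)),("S",[-.0175,.064,z],b2(513,100)),("S",[-.0175,-.064,z],b2(632,332)),
("S",[-.055,.08,z],b2(434,104)),("S",[.055,.08,z],b2(616,22)),("S",[.055,-.08,z],b2(773,297))]
f2=fit(C,o,Rz,[.46,-.32,0,-.15]);print("mask",f2.x.round(4));print(f2.fun.reshape(-1,2).round(1).tolist())
# depth check of rail plane and lamp
W=T["W"];p=f.x;L=(W-p[:3])@Rbed(p[3])
for y in(.07,-.07):
    m=(abs(L[...,1]-y)<.008)&(abs(L[...,0])<.05)&(abs(L[...,0])>.012);print("rail z",np.median(L[m][:,2]),m.sum())
m=(W[...,2]>.2)&(W[...,0]<1.1)&(W[...,0]>.3);q=W[m];print("lamp",np.percentile(q,[1,99],0).round(3))
near=(q[:,1]<.25);print("lamp edge",q[q[:,0].argmin()],q[q[:,1].argmin()],q[:,2].min())
E
python3 m.py
```

```text
bed [0.5541 0.0263 0.0668 0.2438 0.1126 0.002 ]
[[0.1, -0.1], [-0.1, 0.0], [-0.4, 0.4], [-0.9, -0.3], [0.1, -0.1], [0.5, 0.6], [0.3, 0.0], [-0.0, -0.1], [-0.4, 0.4], [0.0, -0.6], [0.4, -0.4]]
mask [ 0.4676 -0.3336 -0.0022 -0.1655]
[[0.4, -1.1], [0.1, -0.1], [-0.1, 0.1], [0.2, -0.9], [0.1, -0.3], [-0.2, 0.0], [-0.9, 0.6], [-0.4, 0.1], [-0.9, 0.4], [0.1, -0.1], [0.6, 0.1]]
rail z 0.0009511196044196296 107
rail z 0.0011051843358762213 108
lamp [[ 0.715 -0.002  0.215]
 [ 1.063  0.578  0.534]]
lamp edge [0.70457099 0.19503657 0.33126299] [ 0.94819331 -0.04623658  0.20304146] 0.2006805290402957
```

```bash
cat >> h.py <<'E'
BED=np.array([.5541,.0263,.0668]);PSI=.2438;MASK=np.array([.4676,-.3336,0]);MY=-.1655
def tool(yv,zv):
    yv=np.array(yv,float);zv=np.array(zv,float);return np.column_stack([np.cross(yv,zv),yv,zv])
RM=tool([np.cos(MY),np.sin(MY),0],[0,0,-1])
RB=Rbed(PSI);RT=tool(RB[:,0],-RB[:,2])
def bedpose(x,y,z,g=.031):  # TCP for mask origin at bed (x,y,z), TCP g above underside
    return BED+RB@np.array([x,y,z+g])
E
python3 -c "
from h import *
plan(MASK+[0,0,.2],RM)"
```

```text
turn [-8.0000e-04  5.0000e-04  1.7029e+00] rows>= 7.1552448546337954 | shift now-axes [-2.8022 -3.8781  0.2669] after-turn axes [-4.4211  1.8296  0.2644] rows>= 15.334398178556867
```

```bash
python3 -m jog '[[1,0,0,0,0,0,0.2129],[1,0,0,0,0,0,0.2129],[1,0,0,0,0,0,0.2129],[1,0,0,0,0,0,0.2129],[1,0,0,0,0,0,0.2129],[1,0,0,0,0,0,0.2129],[1,0,0,0,0,0,0.2129],[1,0,0,0,0,0,0.2126]]'
python3 -m jog '[[1,-0.26,0.1076,0,0,0,0],[1,-0.26,0.1076,0,0,0,0],[1,-0.26,0.1076,0,0,0,0],[1,-0.26,0.1076,0,0,0,0],[1,-0.26,0.1076,0,0,0,0],[1,-0.26,0.1076,0,0,0,0],[1,-0.26,0.1076,0,0,0,0],[1,-0.26,0.1076,0,0,0,0]]'
python3 -m jog '[[1,-0.26,0.1076,0.03,0,0,0],[1,-0.26,0.1076,0.03,0,0,0],[1,-0.26,0.1076,0.03,0,0,0],[1,-0.26,0.1076,0.03,0,0,0],[1,-0.26,0.1076,0.03,0,0,0],[1,-0.26,0.1076,0.03,0,0,0],[1,-0.26,0.1076,0.03,0,0,0],[1,-0.26,0.1076,0.03,0,0,0],[1,-0.26,0.1076,0.03,0,0,0],[1,0,0,0,0,0,0]]'
python3 -c "
from h import *
plan(MASK+[0,0,.03],RM)"
```

```text
t: 1.3
position: [0.2524, 0.5989, 0.2532]
ee_rot: [-3.142, 0.0, 1.4]
contact_force: [0.2, -0.4, 0.3]
opening: 0.0852
gripper_force: 0.0
t: 2.3
position: [0.3537, 0.1587, 0.2536]
ee_rot: [3.14, -0.0, 1.406]
contact_force: [1.1, -0.4, -0.8]
opening: 0.0855
gripper_force: 0.0
t: 3.55
position: [0.4675, -0.3362, 0.1981]
ee_rot: [-3.14, -0.001, 1.402]
contact_force: [0.6, 1.0, -0.1]
opening: 0.085
gripper_force: 0.0
turn [-0.002  -0.0007 -0.0046] rows>= 0.021338388442401494 | shift now-axes [ 1.220e-02 -3.000e-04  8.405e-01] after-turn axes [ 0.0127 -0.0016  0.8405] rows>= 2.6897810647120655
```

```bash
python3 -m jog '[[1,0.012,-0.001,0.25,0,0,-0.004],[1,0,0,0.25,0,0,0],[1,0,0,0.2,0,0,0],[1,0,0,0.1,0,0,0],[1,0,0,0.04,0,0,0],[-1,0,0,0,0,0,0],[-1,0,0,0,0,0,0],[-1,0,0,0,0,0,0],[-1,0,0,0,0,0,0],[-1,0,0,0,0,0,0]]' 60
python3 -c "
from h import *
plan(MASK+[0,0,.03],RM)"
```

```text
t: 4.8
position: [0.4685, -0.3314, 0.0324]
ee_rot: [3.14, 0.001, 1.408]
contact_force: [0.2, -0.3, 4.1]
opening: 0.0129
gripper_force: 60.4
turn [0.0019 0.0011 0.004 ] rows>= 0.019182368984176187 | shift now-axes [-0.0118 -0.0025  0.0121] after-turn axes [-0.0118 -0.0025  0.0121] rows>= 0.054630704713033766
```

```bash
python3 -m jog '[[-1,0,0,-0.05,0,0,0],[-1,0,0,-0.2,0,0,0],[-1,0,0,-0.3,0,0,0],[-1,0,0,-0.3,0,0,0],[-1,0,0,-0.3,0,0,0],[-1,0,0,0,0,0,0]]'
python3 -c "
from h import *
plan(bedpose(.0175,0,.10),RT)"
```

```text
t: 5.55
position: [0.4699, -0.3325, 0.2687]
ee_rot: [3.131, 0.006, 1.409]
contact_force: [-0.3, 1.2, -2.3]
opening: 0.0127
gripper_force: 59.5
turn [-0.6459  0.1457 -0.502 ] rows>= 3.491537875689071 | shift now-axes [ 1.7417 -0.1097  0.3864] after-turn axes [1.6395 0.3115 0.6402] rows>= 5.7198418531036115
```

```bash
python3 -m jog '[[-1,0,0,0,-0.1292,0.0291,-0.1004],[-1,0,0,0,-0.1292,0.0291,-0.1004],[-1,0,0,0,-0.1292,0.0291,-0.1004],[-1,0,0,0,-0.1292,0.0291,-0.1004],[-1,0,0,0,-0.1292,0.0291,-0.1004],[-1,0,0,0,0,0,0]]'
python3 -m jog '[[-1,0.21,0.04,0,0,0,0],[-1,0.21,0.04,0,0,0,0],[-1,0.21,0.04,0,0,0,0],[-1,0.21,0.04,0,0,0,0],[-1,0.21,0.04,0.1,0,0,0],[-1,0.21,0.04,0.18,0,0,0],[-1,0.21,0.04,0.18,0,0,0],[-1,0.17,0.03,0.18,0,0,0],[-1,0,0,0,0,0,0],[-1,0,0,0,0,0,0]]'
python3 - <<'E'
from h import *
plan(bedpose(.0175,0,.05),RT)
T=snap("top");S=snap("scene")
c=lambda d,x0,y0,w,h,W,H: cv2.resize(d["image"][y0:y0+h,x0:x0+w,::-1],(W,H),interpolation=cv2.INTER_CUBIC)
cv2.imwrite("pics/c.png",np.hstack([c(T,190,140,95,120,400,505),c(S,190,110,95,120,400,505)]))
E
```

```text
t: 6.3
position: [0.4659, -0.3303, 0.258]
ee_rot: [2.629, -0.015, 1.812]
contact_force: [-0.2, 0.9, -1.5]
opening: 0.0126
gripper_force: 59.5
t: 7.55
position: [0.5023, 0.0168, 0.1839]
ee_rot: [2.626, -0.01, 1.815]
contact_force: [1.2, -0.3, -1.5]
opening: 0.013
gripper_force: 59.5
turn [-0.01   -0.0107 -0.0058] rows>= 0.0662042640459458 | shift now-axes [-0.0182  0.0243  0.2333] after-turn axes [-0.0163  0.0224  0.2336] rows>= 0.7528965888480061
```

View pics/c.png

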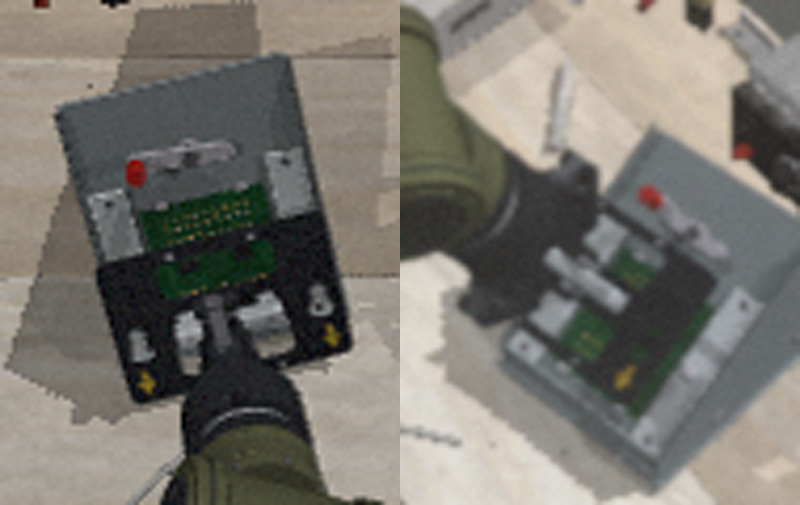

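```bash
python3 - <<'E'
from h import *
C={"T":snap("top"),"S":snap("scene")}
k=400/95;a=lambda x,y:np.array([x/k+189.6,y/k+139.6]);b=lambda x,y:np.array([(x-400)/k+189.6,y/k+109.6])
s=env.read_state();Rc=Ro.from_euler('xyz',s["ee_rot"]).as_matrix()
Rm0=np.column_stack([Rc[:,1],Rc[:,0],-Rc[:,2]])
print(np.linalg.det(Rm0), (RB.T@Rm0).round(3).tolist())
z=.006
o=[("T",[.055,.08,z],a(96,263)),("T",[.055,-.08,z],a(322,212)),("T",[-.055,.08,z],a(133,403)),("T",[-.055,-.08,z],a(355,350)),("T",[-.0175,.064,z],a(141,346)),("T",[-.0175,-.064,z],a(321,300)),
("S",[.055,-.08,z],b(737,270)),("S",[0,0,.034],b(588,279)),("S",[-.041,-.064,z],b(625,379)),("T",[-.041,-.064,z],a(332,335)),("T",[-.041,.064,z],a(147,382))]
f=fit(C,o,lambda y:Rm0@Ro.from_euler('z',y).as_matrix(),[.5,.01,.15,0]);print(f.x.round(4));print(f.fun.reshape(-1,2).round(1).tolist())
print("tcp in mask",Rm0.T@(s["position"]-f.x[:3]),"mask in bed",RB.T@(f.x[:3]-BED))
E
```

```text
0.9999999999999999 [[1.0, 0.006, 0.005], [-0.006, 1.0, -0.007], [-0.005, 0.007, 1.0]]
[5.212e-01 1.800e-02 1.539e-01 2.000e-04]
[[-0.7, 0.1], [0.7, -1.5], [0.2, -0.7], [0.1, -1.4], [0.4, 0.7], [0.4, 0.9], [-3.8, 1.8], [-3.2, -1.6], [-0.5, 0.1], [-0.6, -0.5], [1.0, -1.0]]
tcp in mask [-0.00062159  0.00206667  0.03628814] mask in bed [ 1.41657671e-02 -6.87232415e-05  9.24275180e-02]
```

```bash
python3 -m jog '[[-1,-0.003,0.02,0.1,0,0,0],[-1,0,0,0.15,0,0,0],[-1,0,0,0.1,0,0,0],[-1,0,0,0.02,0,0,0],[-1,0,0,0,0,0,0]]'
cat > st.py <<'E'
from h import *
P=[];A=[];F=[]
for i in range(6):
    s=env.read_state();Rc=Ro.from_euler('xyz',s["ee_rot"]).as_matrix();P.append(RB.T@(s["position"]-BED));A.append((Ro.from_matrix(RB.T@np.column_stack([Rc[:,1],Rc[:,0],-Rc[:,2]]))).as_rotvec());F.append(RB.T@s["contact_force"])
print("tcp bed mm",(np.mean(P,0)*1e3).round(1),"rot",np.mean(A,0).round(4),"F bed",np.mean(F,0).round(1),s["t"],"std",np.std(P,0).round(5))
E
python3 st.py
```

```text
t: 8.38
position: [0.5414, 0.0255, 0.1222]
ee_rot: [2.624, -0.01, 1.813]
contact_force: [0.5, -0.2, -1.0]
opening: 0.0128
gripper_force: 59.5
tcp bed mm [16.8  2.3 54.2] rot [ 0.0077  0.0065 -0.0059] F bed [-0.2 -0.3 -1.1] 8.375 std [0. 0. 0.]
```

```bash
python3 -m jog '[[-1,0,0,0.02,-0.008,-0.01,-0.007],[-1,0,0,0.015,0,0,0],[-1,0,0,0,0,0,0]]'; python3 st.py; python3 -m jog '[[-1,0,0,0.01,0,0,0],[-1,0,0,0.01,0,0,0],[-1,0,0,0,0,0,0]]'; python3 st.py
```

```text
t: 8.75
position: [0.5444, 0.0271, 0.1154]
ee_rot: [2.619, -0.0, 1.815]
contact_force: [0.2, -0.1, -2.6]
opening: 0.0126
gripper_force: 59.5
tcp bed mm [16.3  3.1 46.7] rot [0.0006 0.0008 0.0005] F bed [-1.2 -0.1 -2.4] 8.75 std [0. 0. 0.]
t: 9.12
position: [0.5463, 0.0276, 0.1117]
ee_rot: [2.619, -0.0, 1.815]
contact_force: [0.3, 0.1, -2.2]
opening: 0.0129
gripper_force: 59.5
tcp bed mm [16.2  3.1 42.5] rot [0.0008 0.0012 0.0005] F bed [-0.8 -0.  -2.1] 9.125 std [0. 0. 0.]
```

```bash
python3 -m jog '[[-1,-0.003,0.004,0.005,0,0,0],[-1,0,0,0.01,0,0,0],[-1,0,0,0,0,0,0]]'; python3 st.py; python3 -m jog '[[-1,0,0,0.01,0,0,0],[-1,0,0,0.01,0,0,0],[-1,0,0,0,0,0,0]]'; python3 st.py
```

```text
t: 9.5
position: [0.5487, 0.0276, 0.1097]
ee_rot: [2.619, -0.0, 1.815]
contact_force: [0.0, 0.7, -2.7]
opening: 0.0128
gripper_force: 59.6
tcp bed mm [17.2  2.5 39.6] rot [0.0007 0.0008 0.0003] F bed [-1.2  0.7 -2.5] 9.5 std [0. 0. 0.]
t: 9.88
position: [0.5506, 0.028, 0.1061]
ee_rot: [2.619, -0.0, 1.815]
contact_force: [0.3, 0.9, -1.6]
opening: 0.0131
gripper_force: 59.6
tcp bed mm [17.1  2.5 35.5] rot [0.0007 0.0009 0.0003] F bed [-0.4  0.8 -1.6] 9.875 std [0. 0. 0.]
```

```bash
python3 -m jog '[[-1,0,0,0.01,0,0,0],[-1,0,0,0,0,0,0]]'; python3 st.py; python3 -m jog '[[-1,0,0,0.006,0,0,0],[-1,0,0,0,0,0,0]]'; python3 st.py
```

```text
t: 10.12
position: [0.5515, 0.0282, 0.1044]
ee_rot: [2.619, -0.0, 1.815]
contact_force: [0.5, 0.7, -2.6]
opening: 0.0128
gripper_force: 59.6
tcp bed mm [17.   2.5 33.5] rot [0.0005 0.001  0.0004] F bed [-0.7  0.5 -2.6] 10.125 std [0. 0. 0.]
t: 10.38
position: [0.5521, 0.0283, 0.1033]
ee_rot: [2.619, -0.0, 1.815]
contact_force: [0.5, 0.3, -2.4]
opening: 0.0127
gripper_force: 59.6
tcp bed mm [17.   2.4 32.4] rot [0.0006 0.0011 0.0005] F bed [-0.7  0.1 -2.4] 10.375 std [0. 0. 0.]
```

```bash
python3 -m jog '[[-1,0,0,0.005,0,0,0],[-1,0,0,0,0,0,0]]'; python3 st.py; python3 -m jog '[[-1,0,0,0.005,0,0,0],[-1,0,0,0,0,0,0]]'; python3 st.py;python3 -m jog '[[-1,0,0,0.005,0,0,0],[-1,0,0,0,0,0,0]]'; python3 st.py
```

```text
t: 10.62
position: [0.5526, 0.0285, 0.1027]
ee_rot: [2.619, -0.0, 1.815]
contact_force: [-2.0, 0.6, -0.7]
opening: 0.0126
gripper_force: 59.8
tcp bed mm [17.2  2.5 31.5] rot [0.0005 0.0008 0.0005] F bed [-1.9  1.   0.3] 10.625 std [0. 0. 0.]
t: 10.88
position: [0.5527, 0.0285, 0.1026]
ee_rot: [2.62, -0.0, 1.816]
contact_force: [-15.0, -2.3, 9.6]
opening: 0.0125
gripper_force: 62.2
tcp bed mm [17.2  2.5 31.4] rot [0.0012 0.0018 0.0012] F bed [-8.3  1.4 15.8] 10.875 std [0. 0. 0.]
t: 11.12
position: [0.5528, 0.0285, 0.1026]
ee_rot: [2.621, -0.001, 1.817]
contact_force: [-28.9, -4.7, 22.6]
opening: 0.0129
gripper_force: 64.7
tcp bed mm [17.2  2.5 31.3] rot [0.0018 0.003  0.002 ] F bed [-14.    2.4  34.2] 11.125 std [0. 0. 0.]
```

```bash
python3 -m jog '[[-1,0,0,-0.01,0,0,0],[-1,0,-0.02,0,0,0,0],[-1,0,0,0,0,0,0]]'; python3 st.py; python3 -m jog '[[-1,0,-0.02,0,0,0,0],[-1,0,-0.02,0,0,0,0],[-1,0,0,0,0,0,0]]'; python3 st.py
```

```text
t: 11.5
position: [0.5489, 0.0276, 0.1004]
ee_rot: [2.619, -0.0, 1.816]
contact_force: [-3.8, -0.7, 1.0]
opening: 0.0127
gripper_force: 60.3
tcp bed mm [12.7  2.5 31.4] rot [0.0005 0.0013 0.0007] F bed [-2.9  0.3  2.8] 11.5 std [0. 0. 0.]
t: 11.88
position: [0.5423, 0.0262, 0.0966]
ee_rot: [2.619, -0.0, 1.816]
contact_force: [-1.4, 3.9, 0.7]
opening: 0.0127
gripper_force: 60.0
tcp bed mm [ 5.   2.7 31.5] rot [0.001  0.001  0.0008] F bed [-0.   4.2  0.8] 11.875 std [0. 0. 0.]
```

```bash
python3 -m jog '[[-1,0.003,-0.015,0,0,0,0],[-1,0,0,0,0,0,0]]'; python3 st.py; python3 -m jog '[[-1,0.002,-0.01,0,0,0,0],[-1,0,0,0,0,0,0]]'; python3 st.py;python3 -m jog '[[-1,0,-0.008,0,0,0,0],[-1,0,0,0,0,0,0]]'; python3 st.py
```

```text
t: 12.12
position: [0.5395, 0.0258, 0.0948]
ee_rot: [2.619, -0.0, 1.815]
contact_force: [-1.5, 0.1, 0.5]
opening: 0.0128
gripper_force: 60.0
tcp bed mm [ 1.7  3.  31.4] rot [0.0004 0.0013 0.0006] F bed [-1.   0.5  1.2] 12.125 std [0. 0. 0.]
t: 12.38
position: [0.5385, 0.0258, 0.0945]
ee_rot: [2.618, -0.0, 1.814]
contact_force: [2.8, 2.3, 0.1]
opening: 0.0131
gripper_force: 59.6
tcp bed mm [ 0.6  3.3 31.6] rot [ 0.0002 -0.0004 -0.0004] F bed [ 2.9  1.6 -1.6] 12.375 std [0. 0. 0.]
t: 12.62
position: [0.5381, 0.0257, 0.0946]
ee_rot: [2.615, -0.0, 1.814]
contact_force: [6.5, 4.7, -2.6]
opening: 0.0131
gripper_force: 59.1
tcp bed mm [ 0.3  3.3 31.9] rot [-0.     -0.0028 -0.0007] F bed [ 5.1  3.  -6. ] 12.625 std [0. 0. 0.]
```

```bash
python3 -m jog '[[-1,0,0.006,0.002,0,0,0],[-1,0,0,0,0,0,0],[0,0,0,0,0,0,0],[0,0,0,0,0,0,0],[0,0,0,0,0,0,0],[0,0,0,-0.05,0,0,0],[0,0,0,-0.2,0,0,0],[0,0,0,-0.25,0,0,0],[-1,0,0,-0.1,0,0,0],[-1,0,0,0,0,0,0]]'; python3 st.py
python3 - <<'E'
from h import *
plan(bedpose(.094,.0397,.03,.0),RT)
T=snap("top");S=snap("scene")
c=lambda d,x0,y0,w,h,W,H: cv2.resize(d["image"][y0:y0+h,x0:x0+w,::-1],(W,H),interpolation=cv2.INTER_CUBIC)
cv2.imwrite("pics/d.png",np.hstack([c(T,190,140,95,120,400,505),c(S,190,110,95,120,400,505)]))
E
```

```text
t: 13.88
position: [0.4804, 0.0108, 0.2004]
ee_rot: [2.614, 0.002, 1.815]
contact_force: [0.2, 0.2, -1.2]
opening: 0.0071
gripper_force: 0.0
tcp bed mm [  1.6   2.8 153.3] rot [-0.002  -0.0041  0.0011] F bed [-0.4  0.2 -1.2] 13.875 std [0. 0. 0.]
turn [0.0052 0.0025 0.0015] rows>= 0.025068674090116 | shift now-axes [0.1852 0.4597 0.6181] after-turn axes [0.1845 0.462  0.6166] rows>= 2.535125890445966
```

View pics/d.png

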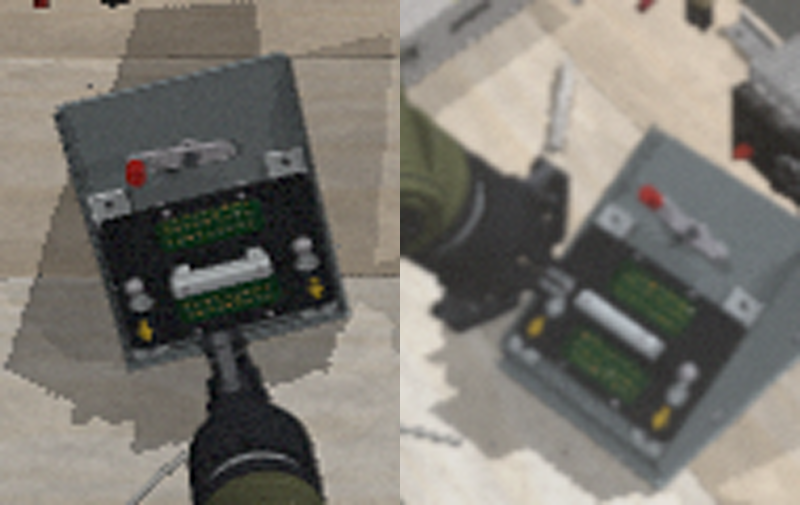

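```bash
python3 -m jog '[[0,0.062,0.153,0,0.005,0.002,0],[0,0.062,0.153,0.1,0,0,0],[0,0.061,0.154,0.15,0,0,0],[0,0,0,0.2,0,0,0],[0,0,0,0,0,0,0],[0,0,0,0,0,0,0]]'; python3 st.py; python3 -c "
from h import *
print(env.read_state()['q'].round(2)); plan(bedpose(.0945,.0398,.033,0),RT)"
```

```text
t: 14.72
position: [0.5911, 0.0775, 0.1643]
ee_rot: [2.625, -0.002, 1.816]
contact_force: [-0.0, 0.3, 0.0]
opening: 0.0426
gripper_force: 0.0
tcp bed mm [90.5 40.8 60.3] rot [0.0026 0.0065 0.0003] F bed [0.1 0.3 0. ] 14.725 std [0. 0. 0.]
[-0.01 -0.17  2.15  0.21  0.67 -0.39]
turn [-0.0083 -0.0033  0.0003] rows>= 0.03766372103164261 | shift now-axes [-0.0052  0.0209  0.1363] after-turn axes [-0.0048  0.02    0.1365] rows>= 0.44172736456152534
```

```bash
python3 -m jog '[[0,-0.005,0.02,0.06,-0.008,-0.003,0],[0,0,0,0.06,0,0,0],[0,0,0,0.015,0,0,0],[0,0,0,0,0,0,0]]' 25; python3 st.py; python3 -m jog '[[-1,0,0,0,0,0,0],[-1,0,0,0,0,0,0],[-1,0,0,0,0,0,0],[-1,0,0,0,0,0,0]]' 25; python3 st.py
```

```text
t: 15.22
position: [0.6081, 0.0806, 0.1434]
ee_rot: [2.617, 0.0, 1.815]
contact_force: [0.5, 0.1, 0.3]
opening: 0.0426
gripper_force: 0.0
tcp bed mm [95.  39.6 33.6] rot [-0.0001 -0.001   0.0003] F bed [ 0.6 -0.1 -0. ] 15.225 std [0. 0. 0.]
t: 15.72
position: [0.6083, 0.0807, 0.1441]
ee_rot: [2.616, 0.0, 1.815]
contact_force: [-2.4, -1.0, 2.3]
opening: 0.0128
gripper_force: 25.9
tcp bed mm [95.5 39.7 34.1] rot [-0.0002 -0.0018  0.0006] F bed [-1.1 -0.4  3.3] 15.725 std [0. 0. 0.]
```

```bash
python3 -m jog '[[-1,-0.0081,0.0349,-0.004,0,0,0],[-1,0,0,0,0,0,0],[-1,-0.0142,0.033,0,0,0,0],[-1,0,0,0,0,0,0]]'; python3 st.py; python3 -m jog '[[-1,-0.0198,0.0299,0,0,0,0],[-1,0,0,0,0,0,0],[-1,-0.0248,0.0258,0,0,0,0],[-1,0,0,0,0,0,0]]'; python3 st.py
```

```text
t: 16.23
position: [0.6192, 0.0796, 0.1501]
ee_rot: [2.62, -0.002, 1.815]
contact_force: [-5.4, 3.3, 0.5]
opening: 0.0124
gripper_force: 24.8
tcp bed mm [107.5  36.   34.1] rot [ 0.0018  0.0018 -0.0006] F bed [-3.6  4.5  2.6] 16.225 std [0. 0. 0.]
t: 16.73
position: [0.6309, 0.0729, 0.1556]
ee_rot: [2.62, -0.001, 1.815]
contact_force: [-5.6, 0.7, 0.6]
opening: 0.0122
gripper_force: 24.6
tcp bed mm [118.7  26.7  34.1] rot [ 0.0011  0.0015 -0.0002] F bed [-4.2  2.   3.1] 16.725 std [0. 0. 0.]
```

```bash
python3 -m jog '[[-1,-0.029,0.021,0,0,0,0],[-1,0,0,0,0,0,0],[-1,-0.0322,0.0155,0,0,0,0],[-1,0,0,0,0,0,0]]'; python3 st.py; python3 -m jog '[[-1,-0.0347,0.0096,0,0,0,0],[-1,0,0,0,0,0,0],[-1,-0.0356,0.0032,0,0,0,0],[-1,0,0,0,0,0,0]]'; python3 st.py; python3 -c "
from h import *
print(env.read_state()['q'].round(2))"
```

```text
t: 17.23
position: [0.64, 0.0626, 0.1594]
ee_rot: [2.619, -0.001, 1.815]
contact_force: [-4.9, 1.3, -1.2]
opening: 0.0129
gripper_force: 24.8
tcp bed mm [126.1  14.5  34.1] rot [ 0.001   0.001  -0.0002] F bed [-4.5  2.5  1.2] 17.225 std [0. 0. 0.]
t: 17.73
position: [0.6463, 0.0496, 0.1613]
ee_rot: [2.617, -0.001, 1.814]
contact_force: [-0.9, 3.6, -3.4]
opening: 0.0124
gripper_force: 25.8
tcp bed mm [129.6   0.4  34.3] rot [ 0.0004 -0.0013 -0.0004] F bed [-1.7  3.7 -2.9] 17.725 std [0. 0. 0.]
[-0.07 -0.04  2.04  0.26  0.65 -0.48]
```

```bash
python3 -m jog '[[-1,-0.01,0,0,0,0,0],[-1,-0.01,0,0,0,0,0],[-1,0,0,0,0,0,0]]'; python3 st.py; python3 -m jog '[[-1,0.012,0,0,0,0,0],[0,0,0,0,0,0,0],[0,0,0,0,0,0,0],[0,0,0,0,0,0,0],[0,0,0,-0.1,0,0,0],[0,0,0,-0.25,0,0,0],[0,0,-0.1,-0.25,0,0,0],[0,0,-0.2,-0.1,0,0,0],[0,0,-0.25,0,0,0,0],[0,0,0,0,0,0,0]]'; python3 st.py
python3 - <<'E'
from h import *
T=snap("top");S=snap("scene")
c=lambda d,x0,y0,w,h,W,H: cv2.resize(d["image"][y0:y0+h,x0:x0+w,::-1],(W,H),interpolation=cv2.INTER_CUBIC)
cv2.imwrite("pics/e.png",np.hstack([c(T,190,140,95,120,400,505),c(S,190,110,95,120,400,505)]))
E
```

```text
t: 18.1
position: [0.6475, 0.0458, 0.1615]
ee_rot: [2.616, -0.0, 1.815]
contact_force: [1.8, 5.1, -4.0]
opening: 0.0126
gripper_force: 25.0
tcp bed mm [129.9  -3.6  34.4] rot [ 0.0001 -0.0019  0.0002] F bed [ 0.5  4.5 -4.9] 18.1 std [0. 0. 0.]
t: 19.35
position: [0.4828, 0.0076, 0.2237]
ee_rot: [2.621, -0.001, 1.814]
contact_force: [-0.2, 1.2, -0.6]
opening: 0.0426
gripper_force: 0.0
tcp bed mm [ 14.6  -0.9 172.7] rot [ 0.0006  0.003  -0.0016] F bed [-0.2  1.2 -0.6] 19.35 std [0. 0. 0.]
```

View pics/e.png

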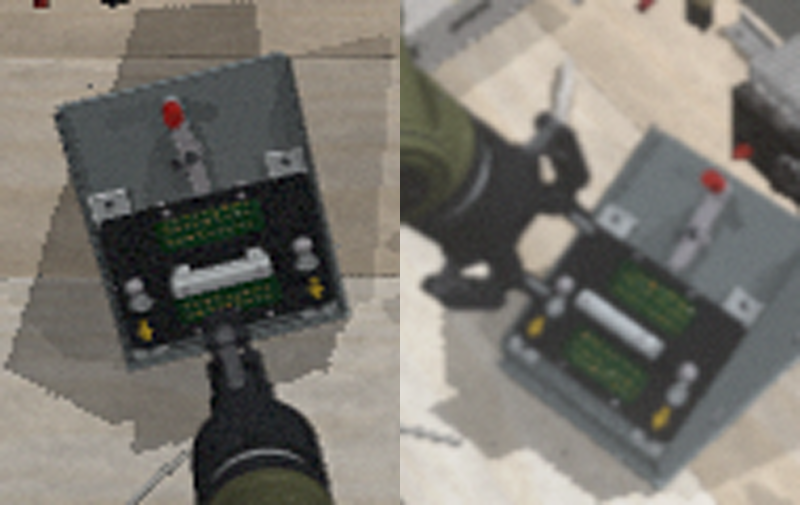

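The keeper's knob, at (173,113), is now up the slope with its nose behind the mask. Both studs sit in the slot ends. I'll check the numbers before handing in.

```bash
python3 - <<'E'
from h import *
C={"T":snap("top"),"S":snap("scene")}
k=400/95;a=lambda x,y:np.array([x/k+189.6,y/k+139.6]);b=lambda x,y:np.array([(x-400)/k+189.6,y/k+109.6])
o=[("T",a(173,112)),("S",b(713,181))]
r=lambda p:np.concatenate([proj(C[c],BED+RB@np.array([.09+.04*np.sin(p[0]),.04*np.cos(p[0]),.024]))[0]-q for c,q in o])
f=least_squares(r,[1.4]);print("keeper",f.x,f.fun.round(1))
im=C["T"]["image"].astype(int);W=C["T"]["W"];L=(W-BED)@RB
for y in(.07,-.07):
    m=(abs(L[...,1]-y)<.008)&(L[...,0]>.02)&(L[...,0]<.045);print("mask top z",np.median(L[m][:,2]),m.sum())
dk=(im.sum(2)<130)&(abs(L[...,2])<.015)&(abs(L[...,1])<.085)&(L[...,0]>-.09)&(L[...,0]<.09)
q=L[dk];print("extent",np.percentile(q[:,:2],[1,99],0))
z=.006
o=[("T",[.055,.08,z],a(96,216)),("T",[.055,-.08,z],a(308,172)),("T",[0,0,.034],a(222,276)),("S",[0,0,.034],b(621,322)),("S",[-.041,.064,z],b(537,325)),("S",[-.041,-.064,z],b(661,416)),("T",[-.041,.064,z],a(147,329)),("T",[-.041,-.064,z],a(317,287))]
f=fit(C,o,Rbed,[*BED,PSI]);print("mask in bed",RB.T@(f.x[:3]-BED),f.x[3]-PSI,f.fun.reshape(-1,2).round(1).tolist())
E
```

```text
keeper [1.479498] [ 0.4  0.7 -0.2  0.1]
mask top z 0.4293212437137779 95
mask top z 0.4137864175314443 77
extent [[-0.05394636 -0.07811597]
 [ 0.05516814  0.08248941]]
mask in bed [ 0.00349893 -0.00043603  0.00015285] -0.017274518024220337 [[-0.0, 0.6], [0.6, -0.9], [0.1, 0.0], [-1.4, -0.9], [0.5, 0.5], [-0.4, 0.3], [0.4, -0.7], [-0.7, 0.0]]
```

```bash
python3 -m jog '[[-1,0.05,0.2,0,0,0,0],[-1,0.05,0.2,0,0,0,0],[-1,0.075,0.178,0,0,0,0],[-1,0,0,0.28,0,0,0],[-1,0,0,0.2,0,0,0],[-1,0,0,0.08,0,0,0],[-1,0,0,0,0,0,0]]'; python3 st.py
```

```text
t: 20.42
position: [0.63, 0.0797, 0.1883]
ee_rot: [2.618, 0.0, 1.815]
contact_force: [0.3, 0.2, 0.0]
opening: 0.0001
gripper_force: 0.0
tcp bed mm [135.7  33.5  61.9] rot [ 0.0003 -0.0002  0.0006] F bed [ 0.3  0.2 -0.1] 20.425 std [0. 0. 0.]
```

```bash
python3 -m jog '[[-1,0,-0.028,0.08,0,0,0],[-1,0,0,0.06,0,0,0],[-1,-0.05,0,0,0,0,0],[-1,0,0,0,0,0,0]]'; python3 st.py; python3 -m jog '[[-1,-0.015,0,0,0,0,0],[-1,0,0,0,0,0,0]]'; python3 st.py; python3 -m jog '[[-1,-0.01,0,0,0,0,0],[-1,0,0,0,0,0,0]]'; python3 st.py
```

```text
t: 20.92
position: [0.6412, 0.0711, 0.1624]
ee_rot: [2.616, 0.001, 1.814]
contact_force: [0.9, -0.4, 0.2]
opening: -0.0001
gripper_force: 0.0
tcp bed mm [130.4  22.4  35.1] rot [-0.001  -0.0024 -0.0004] F bed [ 0.7 -0.6 -0.2] 20.925 std [0. 0. 0.]
t: 21.18
position: [0.6418, 0.0688, 0.1624]
ee_rot: [2.616, 0.001, 1.815]
contact_force: [-0.1, 0.7, -0.1]
opening: -0.0002
gripper_force: 0.0
tcp bed mm [130.4  20.1  35.1] rot [-0.0006 -0.0024  0.0003] F bed [ 0.   0.7 -0.1] 21.175 std [0. 0. 0.]
t: 21.42
position: [0.6422, 0.0671, 0.1621]
ee_rot: [2.616, 0.001, 1.815]
contact_force: [0.6, 1.0, 1.0]
opening: -0.0002
gripper_force: 0.2
tcp bed mm [130.2  18.3  34.9] rot [-0.0003 -0.002   0.0006] F bed [1.2 0.8 0.5] 21.425 std [0. 0. 0.]
```

```bash
python3 -m jog '[[-1,-0.008,0,0,0,0,0],[-1,0,0,0,0,0,0]]'; python3 st.py; python3 -m jog '[[-1,-0.008,0,0,0,0,0],[-1,0,0,0,0,0,0]]'; python3 st.py; python3 -m jog '[[-1,-0.008,0,0,0,0,0],[-1,0,0,0,0,0,0]]'; python3 st.py
```

```text
t: 21.68
position: [0.6425, 0.0658, 0.162]
ee_rot: [2.616, 0.0, 1.815]
contact_force: [-0.1, 3.1, 0.7]
opening: 0.0
gripper_force: 1.3
tcp bed mm [130.2  17.   34.8] rot [ 0.0002 -0.0019  0.0004] F bed [0.9 3.  0.3] 21.675 std [0. 0. 0.]
t: 21.92
position: [0.6426, 0.0655, 0.1621]
ee_rot: [2.616, -0.002, 1.816]
contact_force: [-1.2, 8.7, 2.7]
opening: 0.0001
gripper_force: 4.1
tcp bed mm [130.2  16.6  34.8] rot [ 0.0024 -0.0016 -0.0002] F bed [2.1 8.7 1.9] 21.925 std [0. 0. 0.]
t: 22.18
position: [0.6427, 0.0652, 0.1621]
ee_rot: [2.617, -0.004, 1.816]
contact_force: [-1.9, 12.3, 2.5]
opening: -0.0001
gripper_force: 6.7
tcp bed mm [130.2  16.3  34.8] rot [ 0.0048 -0.0012 -0.0007] F bed [ 2.2 12.4  1.6] 22.175 std [0. 0. 0.]
```

The force now rises stiffly, so the keeper is against its stop. I'll back off and hand in.

```bash
python3 -m jog '[[-1,0.03,0,0,0,0,0],[-1,0.04,0,0,0,0,0],[-1,0,0,-0.15,0,0,0],[-1,0,0,-0.3,0,0,0],[-1,0,0,-0.2,0,0,0],[-1,0,-0.1,0,0,0,0],[-1,0,0,0,0,0,0],[-1,0,0,0,0,0,0]]'; python3 - <<'E'
from h import *
T=snap("top");S=snap("scene")
c=lambda d,x0,y0,w,h,W,H: cv2.resize(d["image"][y0:y0+h,x0:x0+w,::-1],(W,H),interpolation=cv2.INTER_CUBIC)
cv2.imwrite("pics/f.png",np.hstack([c(T,190,140,95,120,400,505),c(S,190,110,95,120,400,505)]))
E
```

```text
t: 23.18
position: [0.5598, 0.0561, 0.2636]
ee_rot: [2.617, 0.0, 1.814]
contact_force: [-0.4, 0.8, -0.2]
opening: -0.0003
gripper_force: 0.0
```

View pics/f.png

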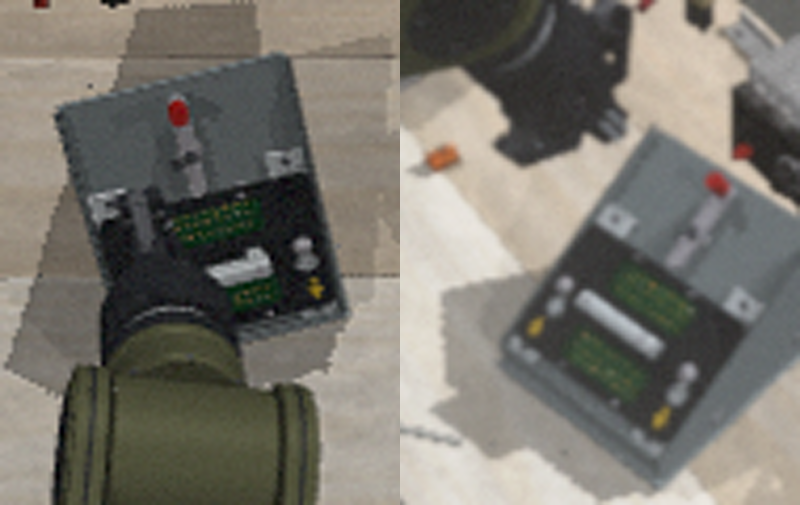

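The knob, now at (178,112), is straight up the slope. The mask is home and the gripper is clear.

```bash
python3 -c "
from station import env
print(env.job_done())"
```

```text
the job is handed in; nothing more can be done
None
```

I fitted the mask, slid it home under the stud heads, turned the keeper to its stop and handed the job in at about 23 s; the hand-in call returned no verdict.

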